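# Stroke the key row of a freshly marked keypad

### The job

Check that the keys of the freshly laser-marked keypad move freely: with the fingertips, trace the curved row of six keys from the red key to the blue key, so that every key in turn is gently pressed about half way down and springs back up. The keypad stays in its jig: do not grasp, lift or shift it, and leave the other things on the bench alone. Finish with the hand clear and all the keys up.

Things in the scene. Friction and masses are not known exactly. Their poses are not given: they have to be found in the camera images.
- keypad: grey keypad with a black face, 200 x 80 x 26 mm (own x, y, z), 0.5 to 1 kg, loose in a white jig, at any yaw. Origin at the centre of its underside, z up; its face is 54 mm above the table. Six domed keys stand on the face in a gently curved row along its x (red at -x, middle bulging 23 mm to +y), 32 mm apart along x, joined by a thin yellow line.
- jig: white plastic jig bolted to the 10 mm thick aluminium plate on the table: slab 270 x 180 x 18 mm, its top 28 mm above the table; the keypad sits on its middle with 1 to 2 mm of play between low stops (12 mm high). Origin at the centre of its underside, axes as the keypad's
- key0_top (a point): top of the red first key of the row (cap 26 mm across, red, dome 12 mm proud of the keypad's face); the point rides down with the key
- key1_top (a point): top of the second key of the row (cap 26 mm across, white, dome 12 mm proud of the keypad's face); the point rides down with the key
- key2_top (a point): top of the third key of the row (cap 26 mm across, white, dome 12 mm proud of the keypad's face); the point rides down with the key
- key3_top (a point): top of the fourth key of the row (cap 26 mm across, white, dome 12 mm proud of the keypad's face); the point rides down with the key
- key4_top (a point): top of the fifth key of the row (cap 26 mm across, white, dome 12 mm proud of the keypad's face); the point rides down with the key
- key5_top (a point): top of the blue last key of the row (cap 26 mm across, blue, dome 12 mm proud of the keypad's face); the point rides down with the key
- key0 (a joint): how far the red first key is pressed: 0 up, 0.009 m fully down; straight down, light spring, about 0.6 N to start it and 2.8 N fully down; it springs back by itself
- key1 (a joint): how far the second key is pressed: 0 up, 0.009 m fully down; straight down, light spring, about 0.6 N to start it and 2.8 N fully down; it springs back by itself
- key2 (a joint): how far the third key is pressed: 0 up, 0.009 m fully down; straight down, light spring, about 0.6 N to start it and 2.8 N fully down; it springs back by itself
- key3 (a joint): how far the fourth key is pressed: 0 up, 0.009 m fully down; straight down, light spring, about 0.6 N to start it and 2.8 N fully down; it springs back by itself
- key4 (a joint): how far the fifth key is pressed: 0 up, 0.009 m fully down; straight down, light spring, about 0.6 N to start it and 2.8 N fully down; it springs back by itself
- key5 (a joint): how far the blue last key is pressed: 0 up, 0.009 m fully down; straight down, light spring, about 0.6 N to start it and 2.8 N fully down; it springs back by itself
- pen: black pen 120 mm long, 11 mm thick, lying on the jig's ledge on the keypad's -y side; origin at its underside; leave it alone
- tag: blue tag 44 x 22 x 8 mm lying on the jig's ledge on the keypad's +y side; origin at its underside centre; leave it alone
- vial: amber vial, 20 mm across, 45 mm tall, standing on the jig's ledge on the keypad's +y side, its top 7 mm above the tops of the keys; origin at its underside; leave it alone
- cleaner: clear bottle with red cap, 60 mm across, 150 mm tall, standing on the table to the robot's left; origin at its underside; leave it alone
- gift_box: small open black box with red insert, 75 x 110 x 28 mm, on the table to the robot's right; origin at its underside; leave it alone
- loupe: black loupe, 44 mm across, 46 mm tall, standing beyond the plate; origin at its underside; leave it alone
- driver: screwdriver lying on the table to the robot's right; leave it alone

How it is judged:
On the way, in this order (a step that is already met when the one before it is completed fails the run):
1. the red first key is pressed at least 1.5 mm (value of joint key0 above 0.0015 m), for 0.05 s.
2. the second key is pressed at least 1.5 mm (value of joint key1 above 0.0015 m), for 0.05 s.
3. the third key is pressed at least 1.5 mm (value of joint key2 above 0.0015 m), for 0.05 s.
4. the fourth key is pressed at least 1.5 mm (value of joint key3 above 0.0015 m), for 0.05 s.
5. the fifth key is pressed at least 1.5 mm (value of joint key4 above 0.0015 m), for 0.05 s.
6. the blue last key is pressed at least 1.5 mm (value of joint key5 above 0.0015 m), for 0.05 s.
At the end, for the whole second after the job is handed in: All six keys were pressed in order from red to blue (1.5 mm or more of their 9 mm) and are up again (within 1 mm); the keypad rests level in its jig within 8 mm of where it started, and the other things within 15 mm of where they stood (value of joint each of key0, key1, key2, key3, key4, key5 below 0.001 m and distance of keypad from where it was at the start of the episode below 0.008 m and angle between keypad's own z axis and vertical below 0.05 rad and linear speed of keypad below 0.01 m/s and distance of each of pen, tag, vial, cleaner, gift_box, loupe, driver from where it was at the start of the episode below 0.015 m); the robot touches nothing.
It fails at once if the keypad or its keys are pushed harder than 20 N (contact force between the fingers and keypad above 20 N).
It fails at once if the keypad is lifted, carried or shifted by more than 8 mm (distance of keypad from where it was at the start of the episode above 0.008 m).
It fails at once if another thing is moved by more than 15 mm (distance of any of pen, tag, vial, cleaner, gift_box, loupe, driver from where it was at the start of the episode above 0.015 m).
It also fails if it takes over 42 s, if anything falls off the work surface, if the arm or the gripper's body presses on something with over 40 N, if the wrist force passes 120 N, or if a joint passes its speed limit or range.

### The arm

A 7-joint arm with a two-finger parallel gripper is mounted at the origin on the work surface. World frame = base frame: x ahead of the robot, y to its left, z up, the work surface at z = 0. Lengths are in m, angles in rad, forces in N, time in s.
With the tool pointing down it reaches from about 0.425 to 1.025 m from the base axis. Payload 9.4 kg.
Tool frame: the origin (TCP) lies on the centre line of the jaws, within the pads' length; the fingertips stand 25 mm ahead of it and the grasp point (between the pads) lies 6 mm ahead of it; z points along the fingers, y is the line along which they close (so a half turn about z gives the same grasp; the last joint's range is limited). The gripper opens to 93 mm and grips with 3 to 60 N. Pads are 15 mm wide; open, the fingers measure 128 mm over their backs; the gripper's body (75 mm by 188 mm) begins 65 mm behind the grasp point.
Start: joints at [-1.318, 0.599, -0.003, 1.599, 0.002, 0.943, -0.08], TCP at [0.235, 0.686, 0.244] pointing down, gripper open.
Joint ranges: [-2.57, 2.57], [-0.35, 1.97], [-1.29, 1.29], [0.11, 2.56], [-1.05, 4.19], [0.11, 1.86], [-2.63, 2.63]. Speed limits (rad/s): [2.22, 2.22, 3.01, 3.01, 3.14, 3.14, 3.14].

### API

Orientations are given as a rotation vector (axis times angle).
In Python, from workcell import manip gives the robot as it stands.
- The arm moves only by the shell command python3 nudge.py 'ROWS' [FORCE]. ROWS is a JSON list of rows, 1 to 20 of them, each of 7 numbers: the finger opening in m, then dx, dy, dz in m, then a rotation vector rx, ry, rz in rad; each row shifts and turns the commanded pose from where the row before left it, along the tool's axes as they then stand; what a row does not reach is not made up. A row lasts 1/12 s, in which the tool goes at most 0.0417 m and 0.125 rad, less where a joint would pass 70% of its speed; a pose out of reach is approached as far as the arm can. The fingers move at their own pace and stop on an object; FORCE is the grip in N (left out, the last holds). Time passes only in rows, so rows that do not move let the fingers close. It prints the time, the measured TCP pose, the force, the opening and the grip force at its end.
- manip.get_state(): the state, without advancing time (a new reading comes with each control period).
- manip.grab_frame(name): name is "scene" or "top"; returns the picture (400x640x3 uint8, red, green, blue); there is no depth.
- manip.get_calibration(name): a dict with "K" (3x3 intrinsics, pixels), "world_to_cam" (4x4, takes a point from world to camera coordinates). Camera axes: x right, y up, looking along -z (the intrinsics and any distortion apply to the point x, -y, -z); pixel columns grow to the right and rows downward; lengths in m; the calibration is good to about 2 mm. A picture is of the moment at which its call begins. get_calibration takes no time and is no camera call.
- manip.close_job(): hands the job in; it is judged then, once.
The state is a dict: "t": time; "joints": joint angles; "dq": joint speeds; "effort": joint torques, N m; "ee_pos": TCP position; "orientation": TCP orientation; "ft_force": force on the tool from outside, world axes, zero at the start; "moment": the same for the moment, N m; "gripper_width": finger opening in m; "grasp_force": force on a finger pad.
Only numpy, scipy, OpenCV 4.12 (cv2) and the standard library are available. Lean on these libraries where they do the work, as an engineer would, in place of code of your own. Each camera call takes 0.05 s, during which the arm holds its last target. There are 200 camera calls.

## Working session

There is one attempt and no reset: what is moved stays moved. The work goes in short steps, Python scripts to look and compute and a shell command to move; the robot and the scene stay as the last step left them, time stands still between calls to the robot, and variables do not carry over. Pictures are saved under pics/ and viewed, at most 10 in all, crops included, and the job is handed in when it is done.

```bash
ls; mkdir -p pics
python3 - <<'E'
from workcell import manip
import cv2
print(manip.get_state())
for n in("scene","top"):
    cv2.imwrite(f"pics/{n}0.png",manip.grab_frame(n)[:,:,::-1]);print(n,manip.get_calibration(n))
E
```

```text
nudge.py
pics
workcell.py
{'t': 0.0, 'joints': array([-1.31768637,  0.60013419, -0.00256023,  1.60008634,  0.00180775,
        0.94293024, -0.07979701]), 'dq': array([-1.23201136e-05, -4.90786583e-05,  1.57135496e-03,  1.59505080e-03,
        2.31872750e-03,  5.79729564e-04, -1.76854517e-03]), 'effort': array([-1.36189512e-03, -7.65055132e+01,  1.49724975e+00, -2.52329707e+01,
       -5.23323950e-02,  1.71381107e-02,  1.80877214e-04]), 'ee_pos': array([0.2346639 , 0.68550912, 0.2427687 ]), 'orientation': array([-5.15576146e-01, -3.09887814e+00,  2.43702600e-03]), 'ft_force': array([-0.13454415,  0.05339484, -0.04940844]), 'moment': array([ 0.03918523, -0.06645817, -0.06176019]), 'grasp_force': 0.0, 'gripper_width': 0.09310366609476231}
scene {'K': array([[428.60801382,   0.        , 324.5313417 ],
       [  0.        , 428.60801382, 209.45834734],
       [  0.        ,   0.        ,   1.        ]]), 'world_to_cam': array([[ 0.78282845,  0.62215052,  0.01040858, -0.45911904],
       [-0.42284329,  0.51962698,  0.74242262,  0.16389343],
       [ 0.45649004, -0.58559075,  0.66985096, -1.48750774],
       [ 0.        ,  0.        ,  0.        ,  1.        ]])}
top {'K': array([[389.81513364,   0.        , 315.96373619],
       [  0.        , 389.81513364, 195.82317165],
       [  0.        ,   0.        ,   1.        ]]), 'world_to_cam': array([[-0.01813075, -0.99980849,  0.00736651,  0.00447004],
       [ 0.99464233, -0.01728612,  0.10192066, -0.5710263 ],
       [-0.1017738 ,  0.00917494,  0.99476526, -1.01275982],
       [ 0.        ,  0.        ,  0.        ,  1.        ]])}
```

View pics/scene0.png

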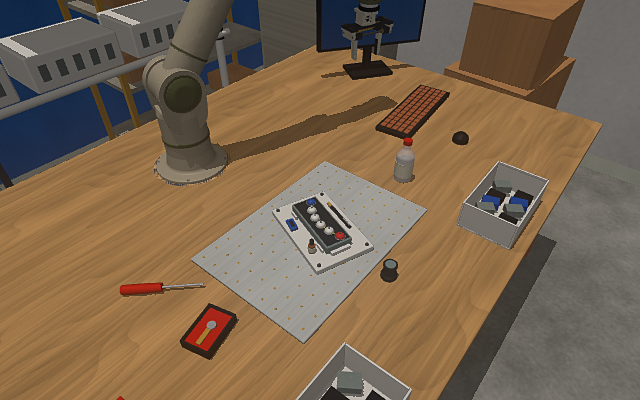

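View pics/top0.png

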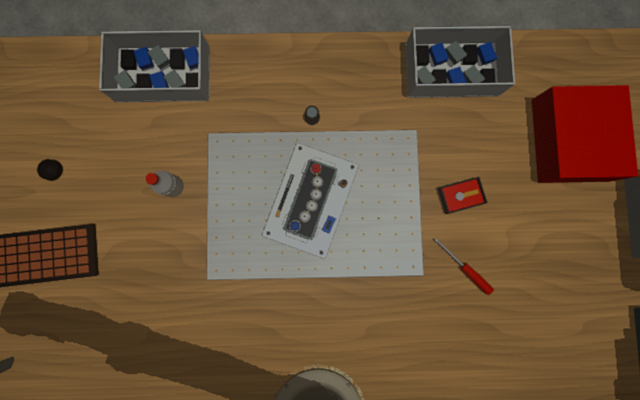

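The top view shows red at (316,169), blue at (295,226), and the vial at (343,184). In the scene view, red is at (340,237) and blue at (311,203). I'll enlarge both.

Run:
```python
import cv2,numpy as np
a=cv2.imread("pics/top0.png")[135:265,255:365];b=cv2.imread("pics/scene0.png")[185:275,265:385]
a=cv2.resize(a,None,fx=4,fy=4,interpolation=cv2.INTER_CUBIC)
b=cv2.resize(b,(360,270),interpolation=cv2.INTER_CUBIC)
c=np.zeros((520,800,3),np.uint8);c[:,:440]=a;c[:270,440:]=b
cv2.imwrite("pics/crop.png",c)
```

```text
(no output)
```

View pics/crop.png

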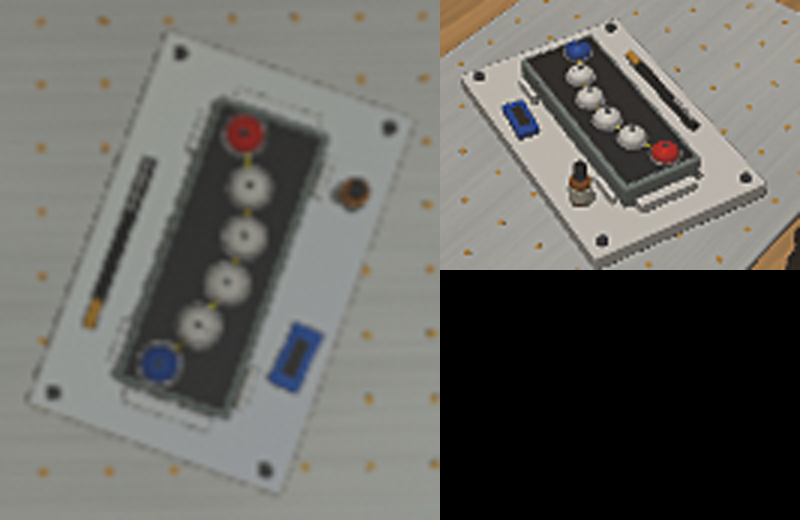

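Crop pixels of the key-top dots, red to blue. Top crop: (244,132), (249,186), (244,237), (227,282), (198,325), (158,362). Scene crop: (665,150), (631,135), (606,117), (589,96), (580,74), (578,47). The vial cap is at (354,192) in the top crop and (579,166) in the scene crop.

```bash
cat > m.py <<'E'
import numpy as np,cv2
from workcell import manip
def P(n):
    c=manip.get_calibration(n);return c["K"]@np.diag([1,-1,-1])@c["world_to_cam"][:3]
def ray(n,u,z):
    p=P(n);H=np.c_[p[:,:2],p[:,2]*z+p[:,3]];x=np.linalg.solve(H,[u[0],u[1],1]);return x[:2]/x[2]
E
python3 - <<'E'
from m import *
t=np.array([(244,132),(249,186),(244,237),(227,282),(198,325),(158,362),(354,192)])
s=np.array([(665,150),(631,135),(606,117),(589,96),(580,74),(578,47),(579,166)])
t=(t+.5)/4-.5+[255,135]; s=(s-[440,0]+.5)/3-.5+[265,185]
X=cv2.triangulatePoints(P("top"),P("scene"),t.T.astype(float),s.T.astype(float));X=(X[:3]/X[3]).T
print(X.round(4))
Q=np.array([ray("top",u,.066) for u in t[:6]]);R=np.array([ray("scene",u,.066) for u in s[:6]])
print(Q.round(4),(R-Q).round(4))
M=(Q+R)/2;d=M[5]-M[0];print("yaw",np.degrees(np.arctan2(d[1],d[0])))
e=d/np.linalg.norm(d);n=np.array([-e[1],e[0]]);print(np.c_[(M-M[0])@e,(M-M[0])@n].round(4)); print(M.round(4))
E
```

```text
[[ 0.6423 -0.0058  0.0579]
 [ 0.6064 -0.0088  0.0567]
 [ 0.5734 -0.0046  0.0561]
 [ 0.544   0.0068  0.057 ]
 [ 0.5166  0.0262  0.0557]
 [ 0.4929  0.052   0.0595]
 [ 0.6005 -0.076   0.0665]]
[[ 0.6409 -0.0058]
 [ 0.6054 -0.0084]
 [ 0.5723 -0.0045]
 [ 0.5434  0.0069]
 [ 0.5161  0.026 ]
 [ 0.4929  0.0519]] [[ 0.0061 -0.0066]
 [ 0.0064 -0.0082]
 [ 0.0075 -0.0081]
 [ 0.0066 -0.0076]
 [ 0.0079 -0.0086]
 [ 0.0047 -0.0057]]
yaw 158.6546856719052
[[0.     0.    ]
 [0.0316 0.016 ]
 [0.0634 0.0242]
 [0.095  0.024 ]
 [0.1265 0.0164]
 [0.1596 0.    ]]
[[ 0.6439 -0.0091]
 [ 0.6086 -0.0125]
 [ 0.5761 -0.0086]
 [ 0.5467  0.0031]
 [ 0.5201  0.0217]
 [ 0.4952  0.049 ]]
```

```bash
cat >> m.py <<'E'
from scipy.spatial.transform import Rotation as Ro
def delta(*target):
    s=manip.get_state();r=Ro.from_rotvec(s["orientation"])
    print("t",s["t"],"pos",s["ee_pos"].round(4),"yaw x",np.degrees(np.arctan2(*r.as_matrix()[[1,0],0])),"f",s["ft_force"].round(2))
    for t in target: print(t,"->",r.inv().apply(np.array(t)-s["ee_pos"]).round(4))
E
python3 -c "
from m import *
delta((.643,-.007,.243),(.643,-.007,.15))"
```

```text
t 0.1 pos [0.2347 0.6856 0.2429] yaw x 161.10644509103363 f [ 0.05  0.31 -0.29]
(0.643, -0.007, 0.243) -> [-0.6106 -0.523   0.0007]
(0.643, -0.007, 0.15) -> [-0.6106 -0.5229  0.0937]
```

```bash
python3 nudge.py '[[0,-0.0305,-0.0261,0,0,0,0],[0,-0.0305,-0.0261,0,0,0,0],[0,-0.0305,-0.0261,0,0,0,0],[0,-0.0305,-0.0261,0,0,0,0],[0,-0.0305,-0.0261,0,0,0,0],[0,-0.0305,-0.0261,0,0,0,0],[0,-0.0305,-0.0261,0,0,0,0],[0,-0.0305,-0.0261,0,0,0,0],[0,-0.0305,-0.0261,0,0,0,0],[0,-0.0305,-0.0261,0,0,0,0],[0,-0.0305,-0.0261,0,0,0,0],[0,-0.0305,-0.0261,0,0,0,0],[0,-0.0305,-0.0261,0,0,0,0],[0,-0.0305,-0.0261,0,0,0,0],[0,-0.0305,-0.0261,0,0,0,0],[0,-0.0305,-0.0261,0,0,0,0],[0,-0.0305,-0.0261,0,0,0,0],[0,-0.0305,-0.0261,0,0,0,0],[0,-0.0305,-0.0261,0,0,0,0],[0,-0.0305,-0.0261,0,0,0,0]]' 10
python3 nudge.py '[[0,0,0,0,0,0,0.043],[0,0,0,0,0,0,0],[0,0,0,0,0,0,0]]'
python3 -c "
from m import *
delta((.643,-.007,.14))"
```

```text
t: 1.77
ee_pos: [0.6434, -0.0074, 0.2434]
orientation: [-0.516, -3.099, 0.0]
ft_force: [0.7, 0.9, 0.1]
gripper_width: 0.0002
grasp_force: 0.0
t: 2.02
ee_pos: [0.6425, -0.0053, 0.2431]
orientation: [-0.581, -3.086, -0.0]
ft_force: [0.1, 0.5, -0.6]
gripper_width: 0.0002
grasp_force: 0.0
t 2.0167 pos [ 0.6425 -0.0053  0.2431] yaw x 158.67656941934302 f [ 0.12  0.54 -0.56]
(0.643, -0.007, 0.14) -> [-0.0013 -0.0014  0.1031]
```

```bash
python3 nudge.py '[[0,0,0,0.03,0,0,0],[0,0,0,0.03,0,0,0],[0,0,0,0.03,0,0,0],[0,0,0,0.03,0,0,0],[0,0,0,0,0,0,0],[0,0,0,0,0,0,0]]'
python3 - <<'E'
from m import *
delta((.643,-.007,.091))
c=np.zeros((560,800,3),np.uint8)
a=manip.grab_frame("scene")[165:265,290:390,::-1];b=manip.grab_frame("top")[125:225,270:370,::-1]
c[:400,:400]=cv2.resize(a,(400,400),interpolation=cv2.INTER_CUBIC);c[:400,400:]=cv2.resize(b,(400,400),interpolation=cv2.INTER_CUBIC)
p=manip.get_state();r=Ro.from_rotvec(p["orientation"])
tip=p["ee_pos"]+r.apply([0,0,.025])
for off in ([-.0075,-.0175,0],[.0075,-.0175,0],[.0075,.0175,0],[-.0075,.0175,0]):
    q=P("scene")@np.r_[tip+r.apply(off),1];q=q[:2]/q[2];print(off,((q-[290,165]+.5)*4-.5).round(1))
cv2.imwrite("pics/h1.png",c)
E
```

```text
t: 2.52
ee_pos: [0.6417, -0.0038, 0.1228]
orientation: [-0.577, -3.085, 0.0]
ft_force: [-1.3, 0.2, 0.3]
gripper_width: 0.0004
grasp_force: 0.0
t 2.5167 pos [ 0.6417 -0.0038  0.1228] yaw x 158.81586068710314 f [-1.3   0.23  0.26]
(0.643, -0.007, 0.091) -> [-0.0025 -0.0025  0.0318]
[-0.0075, -0.0175, 0] [188.4 250.7]
[0.0075, -0.0175, 0] [176.4 236.8]
[0.0075, 0.0175, 0] [221.6 218.6]
[-0.0075, 0.0175, 0] [233.8 232.2]
```

View pics/h1.png

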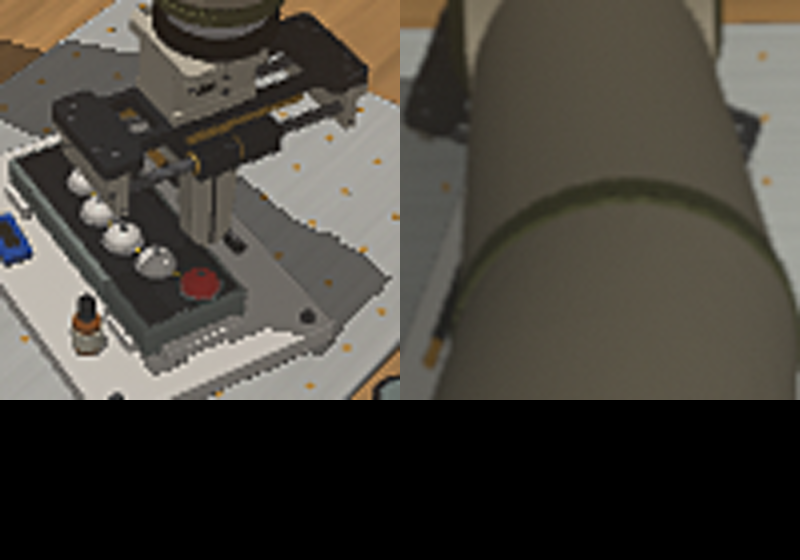

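The fingertips show at about (181–232, 228–243) in the scene crop, and red's top is near (201,272). I'll zoom in with the projected tip drawn, to see the scene camera's bias.

Run:
```python
from m import *
img=manip.grab_frame("scene")[:,:,::-1]
u0,v0,f=320,205,14
a=cv2.resize(np.ascontiguousarray(img[v0:v0+40,u0:u0+50]),None,fx=f,fy=f,interpolation=cv2.INTER_NEAREST)
p=manip.get_state();r=Ro.from_rotvec(p["orientation"]);tip=p["ee_pos"]+r.apply([0,0,.025])
def pr(X):
    q=P("scene")@np.r_[X,1];q=q[:2]/q[2];return tuple(int(v) for v in (q-[u0,v0]+.5)*f)
pts=[pr(tip+r.apply(o)) for o in ([-.0075,-.0175,0],[.0075,-.0175,0],[.0075,.0175,0],[-.0075,.0175,0])]
cv2.polylines(a,[np.array(pts)],True,(0,255,0),1)
for X in ([.641,-.0058,.066],[.6054,-.0084,.066]): cv2.circle(a,pr(np.array(X)),4,(255,0,255),-1)
cv2.imwrite("pics/h2.png",a)
```

```text
(no output)
```

View pics/h2.png

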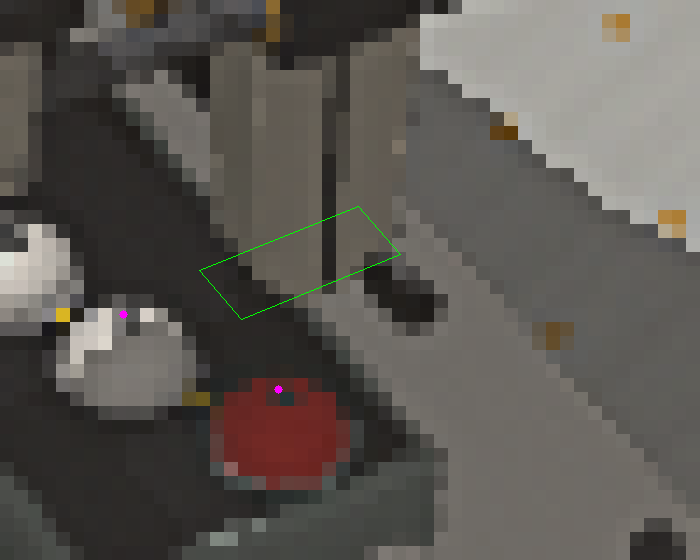

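The gap between the fingers sits about (+9,+5) crop px from its projection. The key dots sit about (+9,+8) and (+8,+13) px from theirs. So the scene camera is simply biased, and the top-view xy at z=0.066 is good. Next I'll descend onto red.

```bash
cat >> m.py <<'E'
K=[(.642,-.007),(.6064,-.0094),(.573,-.0055),(.5444,.006),(.517,.025),(.494,.051)]
E
python3 nudge.py '[[0,-0.0015,-0.003,0.013,0,0,0],[0,0,0,0.013,0,0,0],[0,0,0,0,0,0,0],[0,0,0,0,0,0,0]]'
python3 -c "
from m import *
delta((*K[0],.0865))"
```

```text
t: 3.0
ee_pos: [0.6426, -0.009, 0.0967]
orientation: [-0.582, -3.085, 0.001]
ft_force: [-0.9, -0.4, 0.5]
gripper_width: 0.0003
grasp_force: 0.0
t 3.0 pos [ 0.6426 -0.009   0.0967] yaw x 158.6328872425764 f [-0.93 -0.37  0.53]
(0.642, -0.007, 0.0865) -> [0.0012 0.0016 0.0102]
```

```bash
python3 nudge.py '[[0,0.001,0.0015,0.004,0,0,0],[0,0,0,0,0,0,0]]'
python3 nudge.py '[[0,0,0,0.003,0,0,0],[0,0,0,0,0,0,0]]'
python3 nudge.py '[[0,0,0,0.003,0,0,0],[0,0,0,0,0,0,0],[0,0,0,0,0,0,0]]'
```

```text
t: 3.17
ee_pos: [0.6427, -0.0067, 0.0932]
orientation: [-0.582, -3.087, -0.0]
ft_force: [-0.6, -0.3, -0.5]
gripper_width: 0.0002
grasp_force: 0.0
t: 3.33
ee_pos: [0.6429, -0.0069, 0.0904]
orientation: [0.582, 3.087, 0.0]
ft_force: [0.1, 0.2, 2.0]
gripper_width: 0.0008
grasp_force: 0.3
t: 3.58
ee_pos: [0.643, -0.007, 0.0877]
orientation: [0.582, 3.087, 0.0]
ft_force: [0.9, 0.7, -0.2]
gripper_width: 0.0005
grasp_force: 0.7
```

```bash
python3 nudge.py '[[0,0,0,0.0015,0,0,0],[0,0,0,0,0,0,0],[0,0,0,0,0,0,0]]'
python3 - <<'E'
from m import *
F=[];
for i in range(8):
    img=manip.grab_frame("scene");F.append(manip.get_state()["ft_force"])
print(np.mean(F,0))
cv2.imwrite("pics/p0.png",cv2.resize(np.ascontiguousarray(img[205:250,305:365,::-1]),None,fx=12,fy=12,interpolation=cv2.INTER_NEAREST))
E
```

```text
t: 3.83
ee_pos: [0.643, -0.007, 0.0862]
orientation: [0.582, 3.087, 0.0]
ft_force: [0.9, -0.4, 1.2]
gripper_width: 0.0004
grasp_force: 0.9
[0.3098214  0.65050198 1.76794868]
```

View pics/p0.png

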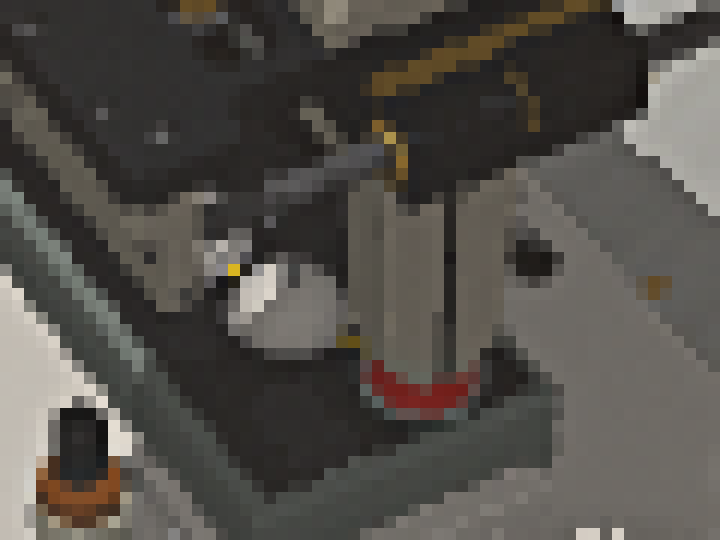

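Red is under the closed fingertips, centred at about (425,380). The mean force of 1.8 N means it is roughly half way down. Next: lift, shift to key 1 and press.

```bash
python3 nudge.py '[[0,0,0,-0.012,0,0,0],[0,0,0,0,0,0,0],[0,0.016,-0.008,0,0,0,0],[0,0.016,-0.008,0,0,0,0],[0,0,0,0,0,0,0],[0,0,0,0,0,0,0]]'
python3 -c "
from m import *
delta((*K[1],.0865))"
```

```text
t: 4.73
ee_pos: [0.6066, -0.0106, 0.0986]
orientation: [-0.583, -3.087, 0.0]
ft_force: [0.6, -0.1, 0.4]
gripper_width: 0.0001
grasp_force: 0.0
t 4.7333 pos [ 0.6066 -0.0106  0.0986] yaw x 158.62445127641993 f [ 0.56 -0.13  0.41]
(0.6064, -0.0094, 0.0865) -> [0.0006 0.001  0.0121]
```

```bash
python3 nudge.py '[[0,0.0005,0.001,0.006,0,0,0],[0,0,0,0.003,0,0,0],[0,0,0,0.003,0,0,0],[0,0,0,0,0,0,0],[0,0,0,0,0,0,0],[0,0,0,0,0,0,0]]'
python3 - <<'E'
from m import *
F=[]
for i in range(6): manip.grab_frame("scene");F.append(manip.get_state()["ft_force"])
print(np.mean(F,0)); delta((*K[1],.0865))
E
python3 nudge.py '[[0,0,0,-0.012,0,0,0],[0,0,0,0,0,0,0],[0,0.016,-0.004,0,0,0,0],[0,0.016,-0.004,0,0,0,0],[0,0,0,0,0,0,0],[0,0,0,0,0,0,0]]'
python3 -c "
from m import *
delta((*K[2],.0865))"
```

```text
t: 5.23
ee_pos: [0.6076, -0.0091, 0.0862]
orientation: [0.582, 3.087, 0.0]
ft_force: [1.7, -0.1, 1.0]
gripper_width: 0.0004
grasp_force: 0.9
[1.44840028 0.14856583 1.5173493 ]
t 5.5333 pos [ 0.6072 -0.0092  0.0863] yaw x 158.64451972186836 f [1.18 0.06 1.97]
(0.6064, -0.0094, 0.0865) -> [ 0.0007 -0.0005 -0.0002]
t: 6.03
ee_pos: [0.574, -0.005, 0.0986]
orientation: [-0.582, -3.087, 0.0]
ft_force: [-0.1, -0.7, 0.3]
gripper_width: 0.001
grasp_force: 0.0
t 6.0333 pos [ 0.574  -0.005   0.0986] yaw x 158.65423261080645 f [-0.13 -0.68  0.3 ]
(0.573, -0.0055, 0.0865) -> [ 0.0007 -0.0008  0.0121]
```

Key 1 took about 1.5 N at the same height, so it was pressed. Repeat for keys 2 and 3.

```bash
cat > chk.py <<'E'
from m import *
import sys
F=[]
for i in range(6): manip.grab_frame("scene");F.append(manip.get_state()["ft_force"])
print("F",np.mean(F,0).round(2)); delta((*K[int(sys.argv[1])],.0865))
E
python3 nudge.py '[[0,0.0005,-0.0005,0.006,0,0,0],[0,0,0,0.003,0,0,0],[0,0,0,0.003,0,0,0],[0,0,0,0,0,0,0],[0,0,0,0,0,0,0],[0,0,0,0,0,0,0]]' | grep grasp
python3 chk.py 2
python3 nudge.py '[[0,0,0,-0.012,0,0,0],[0,0,0,0,0,0,0],[0,0.016,0,0,0,0,0],[0,0.016,0,0,0,0,0],[0,0,0,0,0,0,0],[0,0,0,0,0,0,0]]' | grep grasp
python3 chk.py 3
```

```text
grasp_force: 0.9
F [ 1.58 -0.06  1.96]
t 6.8333 pos [ 0.5738 -0.0053  0.0863] yaw x 158.6410186921795 f [2.07 0.67 1.56]
(0.573, -0.0055, 0.0865) -> [ 0.0007 -0.0005 -0.0002]
grasp_force: 0.0
F [ 0.25 -0.26 -0.06]
t 7.6333 pos [0.5445 0.0061 0.0981] yaw x 158.61925634874464 f [-0.02  0.86 -0.02]
(0.5444, 0.006, 0.0865) -> [ 0.     -0.0001  0.0116]
```

```bash
python3 nudge.py '[[0,0,0,0.006,0,0,0],[0,0,0,0.003,0,0,0],[0,0,0,0.003,0,0,0],[0,0,0,0,0,0,0],[0,0,0,0,0,0,0],[0,0,0,0,0,0,0]]' | grep grasp
python3 chk.py 3
python3 nudge.py '[[0,0,0,-0.012,0,0,0],[0,0,0,0,0,0,0],[0,0.016,0.004,0,0,0,0],[0,0.016,0.004,0,0,0,0],[0,0,0,0,0,0,0],[0,0,0,0,0,0,0]]' | grep grasp
python3 chk.py 4
```

```text
grasp_force: 0.9
F [ 1.43 -0.49  1.49]
t 8.4333 pos [0.5441 0.0064 0.0863] yaw x 158.64170256727073 f [ 1.85 -0.34  1.47]
(0.5444, 0.006, 0.0865) -> [-0.0004 -0.0002 -0.0002]
grasp_force: 0.0
F [0.37 0.17 0.16]
t 9.2333 pos [0.5175 0.025  0.098 ] yaw x 158.60030766419976 f [-0.46  0.   -0.6 ]
(0.517, 0.025, 0.0865) -> [ 0.0005 -0.0002  0.0115]
```

```bash
python3 nudge.py '[[0,0.0005,0,0.006,0,0,0],[0,0,0,0.003,0,0,0],[0,0,0,0.003,0,0,0],[0,0,0,0,0,0,0],[0,0,0,0,0,0,0],[0,0,0,0,0,0,0]]' | grep grasp
python3 chk.py 4
python3 nudge.py '[[0,0,0,-0.012,0,0,0],[0,0,0,0,0,0,0],[0,0.016,0.008,0,0,0,0],[0,0.016,0.008,0,0,0,0],[0,0,0,0,0,0,0],[0,0,0,0,0,0,0]]' | grep grasp
python3 chk.py 5
```

```text
grasp_force: 0.8
F [ 1.48 -0.79  1.67]
t 10.0333 pos [0.5167 0.0257 0.0863] yaw x 158.64029255207927 f [ 2.26 -0.74  2.06]
(0.517, 0.025, 0.0865) -> [-0.0005 -0.0005 -0.0002]
grasp_force: 0.0
F [0.29 0.12 0.09]
t 10.8333 pos [0.493  0.0517 0.0981] yaw x 158.5920943690486 f [0.04 0.14 0.17]
(0.494, 0.051, 0.0865) -> [-0.0012 -0.0002  0.0116]
```

Press blue, lift, and move the hand away high so I can check from above.

```bash
python3 nudge.py '[[0,-0.0005,0,0.006,0,0,0],[0,0,0,0.003,0,0,0],[0,0,0,0.003,0,0,0],[0,0,0,0,0,0,0],[0,0,0,0,0,0,0],[0,0,0,0,0,0,0]]' | grep grasp
python3 chk.py 5
python3 nudge.py '[[0,0,0,-0.012,0,0,0],[0,0,0,-0.03,0,0,0],[0,0,0,-0.04,0,0,0],[0,0,0,-0.04,0,0,0],[0,0,0,-0.04,0,0,0],[0,0.015,0.035,0,0,0,0],[0,0.015,0.035,0,0,0,0],[0,0.015,0.035,0,0,0,0],[0,0.015,0.035,0,0,0,0],[0,0.015,0.035,0,0,0,0],[0,0.015,0.035,0,0,0,0],[0,0.015,0.035,0,0,0,0],[0,0,0.035,0,0,0,0],[0,0,0.035,0,0,0,0],[0,0,0.035,0,0,0,0],[0,0,0,0,0,0,0],[0,0,0,0,0,0,0],[0,0,0,0,0,0,0]]'
python3 - <<'E'
from m import *
c=np.zeros((520,800,3),np.uint8)
t=manip.grab_frame("top")[:,:,::-1];s=manip.grab_frame("scene")[:,:,::-1]
c[:,:440]=cv2.resize(np.ascontiguousarray(t[135:265,255:365]),(440,520),interpolation=cv2.INTER_CUBIC)
c[:270,440:]=cv2.resize(np.ascontiguousarray(s[185:275,265:385]),(360,270),interpolation=cv2.INTER_CUBIC)
c[270:,440:]=cv2.resize(np.ascontiguousarray(s),(360,250))
cv2.imwrite("pics/end.png",c)
E
```

```text
grasp_force: 0.9
F [ 1.11 -0.58  1.96]
t 11.6333 pos [0.4931 0.0521 0.0862] yaw x 158.64347847139442 f [ 0.74 -0.73  1.68]
(0.494, 0.051, 0.0865) -> [-0.0012 -0.0007 -0.0003]
t: 13.13
ee_pos: [0.522, 0.4153, 0.2473]
orientation: [-0.582, -3.086, 0.003]
ft_force: [-0.1, -0.0, -0.1]
gripper_width: -0.0001
grasp_force: 0.0
```

View pics/end.png

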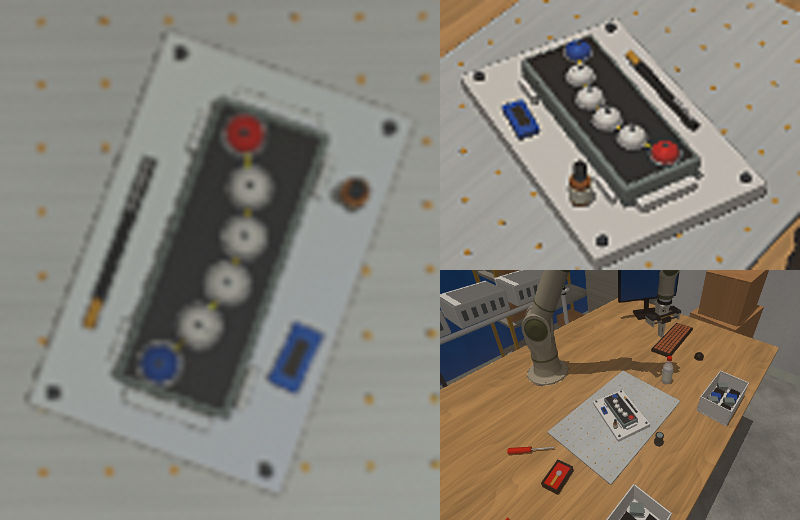

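All the keys are up at the same pixels as before (red at (244,132), blue at (158,362)). The keypad, pen, tag and vial haven't moved, and the hand is clear.

```bash
python3 -c "
from workcell import manip
print(manip.close_job())"
```

```text
the job is handed in; nothing more can be done
None
```

I pressed all six keys in order from red to blue, each about half way down by force (1.5–2.0 N) and fingertip height; the final pictures show them all up, the keypad and the things around it unmoved and the hand clear, and the job is handed in, with no verdict returned.

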